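# Refit the teal cover of a chromatograph valve module

## Robot

A 6-joint arm with a two-finger parallel gripper is mounted at the origin on the work surface. World frame = base frame: x ahead of the robot, y to its left, z up, the work surface at z = 0. Lengths are in mm, angles in rad, forces in N, time in s.
With the tool pointing down it reaches from about 350 to 975 mm from the base axis. Payload 7.1 kg.
Tool frame: the origin (TCP) lies between the finger pads, 19 mm behind the fingertips; this is the grasp point; z points along the fingers, y is the line along which they close (so a half turn about z gives the same grasp; the last joint's range is limited). The gripper opens to 88 mm and grips with 3 to 60 N. Pads are 20 mm wide; open, the fingers measure 115 mm over their backs; the gripper's body (75 mm by 178 mm) begins 61 mm behind the grasp point.
Start: joints at [1.305, 0.423, 1.63, -0, 1.089, -0.019], TCP at [152.657, 606.053, 241.375] pointing down, gripper open.
Joint ranges: [-3, 3], [-0.9, 2.11], [0.09, 2.58], [-1.31, 4.45], [0.11, 2.69], [-2.54, 2.54]. Speed limits (rad/s): [2.39, 2.39, 3.01, 3.14, 3.14, 3.14].

## Interface

Orientations are given as a rotation vector (axis times angle).
In Python, from workcell import ctrl gives the robot as it stands.
- The arm moves only by the shell command python3 jog.py 'ROWS' [OPENING]. ROWS is a JSON object with one list for each field, all of the same length, 1 to 5, a row being the entries at one place: tx, ty, tz (the shift in mm), rx, ry, rz (a rotation vector in rad); each row shifts and turns the commanded pose from where the row before left it, along the tool's axes as they then stand; what a row does not reach is not made up. A row lasts 1/12 s, in which the tool goes at most 41.7 mm and 0.125 rad, less where a joint would pass 70% of its speed; a pose out of reach is approached as far as the arm can. OPENING is the finger opening in mm, set as the command begins (- or left out keeps the last). The fingers move at their own pace and stop on an object; the grip force is fixed at half the most. Time passes only in rows, so rows that do not move let the fingers close. It prints the time, the measured TCP pose, the force, the opening and the grip force at its end. Input that does not fit is refused with a message, and nothing moves.
- ctrl.get_obs(): the state, without advancing time (a new reading comes with each control period).
- ctrl.get_image(name): name is "scene" or "top"; returns a dict with "img" (480x640x3 uint8, red, green, blue), "fx", "fy", "cx", "cy" (pixels), "R" (3x3) and "t" (3): a world point X has camera coordinates R X + t. Camera axes: x right, y down, z forward; pixel columns grow to the right and rows downward; lengths in mm; the calibration is good to about 2 mm. A picture is of the moment at which its call begins. There is no depth.
- ctrl.close_job(): hands the job in; it is judged then, once.
The state is a dict: "t": time; "qpos": joint angles; "qvel": joint speeds; "joint_torque": joint torques, N m; "ee_pos": TCP position; "orientation": TCP orientation; "ft_force": force on the tool from outside, world axes, zero at the start; "moment": the same for the moment, N m; "width": finger opening in mm; "grasp_force": force on a finger pad.
Only numpy, scipy, OpenCV 4.12 (cv2) and the standard library are available. Lean on these libraries where they do the work, as an engineer would, in place of code of your own. Each camera call takes 0.05 s, during which the arm holds its last target. There are 200 camera calls.

## Task

Close the open valve module with the teal cover, leaving the grey cover and the bottle where they are. Hold the cover by its handle, well tilted (some 15 to 20 degrees), and hook its low edge under the steel lip; then lower the other edge by the handle until the cover lies flat on the ledges inside the rim, and only then let go.

Things in the scene. Friction and masses are not known exactly. Their poses are not given: they have to be found in the camera images.
- module: Open valve module: white box, teal stripes, fixed, 180 (x) x 144 (y) mm. Origin: centre of underside; x level, from its lip end (robot side, yaw to 20 deg) to its far end. Recess centred on it: 156 x 120 mm, upright walls, rim at z 64. Two grey ledges along its long sides (28 mm wide, z 40) carry the cover; pit between. Seated cover: origin at x 0, y 0, z 40, with 10 mm play each way.
- lip (a point): Middle of the free edge of the module's steel lip, on its underside, 64 mm above the bench (module x -48); axes as the module's. The lip is a 5 mm plate (top 69 mm above the bench) roofing the first 30 mm of the recess at the robot-side end, 24 mm above the ledges. From lip edge to far wall is 126 mm, so the 136 mm cover cannot go in level; seated, it has 20 mm under the lip.
- teal_cover: Teal cover: plate 136 (x) x 100 (y) x 6 mm, 180 g, flat on the bench, x within 30 deg of the robot's. Origin: centre of underside, z up. On its centre a white upright handle blade 14 mm thick (x), 50 long (y), top 54 mm above the origin. Gripped across x with the TCP 51 mm above the origin, the fingertips stay above the lip. Its two 100 mm edges are alike: hook either.
- grey_cover: Bystander: dark grey cover of the same shape and size with a black handle, for another module. Origin: centre of its underside. Leave it alone.
- bottle: Bystander: small clear bottle with teal cap and paper label, 66 mm across, 130 mm tall, loose, on the bench beyond the work. Origin: centre of its underside. A fixed white vial rack (70 x 160 mm, 67 mm tall) also stands there.

How it is judged (in metres and radians):
On the way, in this order (a step that is already met when the one before it is completed fails the run):
1. the teal cover is tilted (over 6 degrees) with one edge at least 4 mm under the lip (angle between teal_cover's own z axis and vertical above 0.105 rad and x of lip in the frame of teal_cover between -0.064 and 0.064 m and y of lip in the frame of teal_cover between -0.035 and 0.035 m and z of lip in the frame of teal_cover between 0.004 and 0.04 m), for 0.1 s.
2. the cover is lowered to lie flat (within 5 degrees) in the recess while the fingers still hold it (angle between teal_cover's own z axis and vertical below 0.09 rad and contact force between the fingers and teal_cover above 0.3 N and z of teal_cover in the frame of lip below -0.015 m and x of teal_cover in the frame of lip between 0.03 and 0.066 m), for 0.1 s.
At the end, for the whole second after the job is handed in: The teal cover rests flat (within 3.4 degrees) on the ledges inside the rim (origin 19 to 29 mm below the lip's underside), its origin within 14 mm of the middle of the recess along and across, its edges within 10 degrees of the module's, one edge under the lip, at rest (x of teal_cover in the frame of lip between 0.034 and 0.062 m and y of teal_cover in the frame of lip between -0.014 and 0.014 m and z of teal_cover in the frame of lip between -0.029 and -0.019 m and angle between the x axis of teal_cover and the x axis of lip, either way round below 0.18 rad and angle between teal_cover's own z axis and vertical below 0.06 rad and linear speed of teal_cover below 0.02 m/s); the robot touches nothing.
It fails at once if the grey cover is moved more than 30 mm (distance of grey_cover from where it was at the start of the episode above 0.03 m).
It fails at once if the bottle is moved more than 40 mm or tipped over (distance of bottle from where it was at the start of the episode above 0.04 m or angle between bottle's own z axis and vertical above 0.5 rad).
It also fails if it takes over 42 s, if anything falls off the work surface, if the arm or the gripper's body presses on something with over 40 N, if the wrist force passes 120 N, or if a joint passes its speed limit or range.

## Working session

There is one attempt and no reset: what is moved stays moved. The work goes in short steps, Python scripts to look and compute and a shell command to move; the robot and the scene stay as the last step left them, time stands still between calls to the robot, and variables do not carry over. Pictures are saved under pics/ and viewed, at most 10 in all, crops included, and the job is handed in when it is done.

```bash
ls; mkdir -p pics; python3 - <<'E'
from workcell import ctrl
import cv2,json,numpy as np
for n in("scene","top"):
    d=ctrl.get_image(n);cv2.imwrite(f"pics/{n}0.png",d["img"][:,:,::-1])
    print(n,d["fx"],d["fy"],d["cx"],d["cy"],np.round(d["R"],4).tolist(),np.round(d["t"],1).tolist())
o=ctrl.get_obs();print(o)
E
```

```text
jog.py
pics
workcell.py
scene 579.501414678863 579.501414678863 317.95838419975814 233.87645946633808 [[0.4026, 0.9153, -0.0108], [0.5231, -0.2397, -0.8178], [-0.7512, 0.3236, -0.5753]] [-234.6, -264.3, 1484.1]
top 500.0089985034222 500.0089985034222 315.52694292250743 241.80116061838677 [[0.0133, -0.9999, -0.0098], [-0.9893, -0.0118, -0.1457], [0.1455, 0.0117, -0.9893]] [2.7, 620.3, 986.7]
{'t': 0.1, 'qpos': array([ 1.30495975e+00,  4.23749767e-01,  1.63059626e+00, -3.94451747e-06,
        1.08859208e+00, -1.89864417e-02]), 'qvel': array([ 0.00085528, -0.00112468, -0.00260418, -0.0014204 , -0.00089421,
        0.00153815]), 'joint_torque': array([-3.16899868e-04, -5.45613956e+01, -2.74321783e+01,  6.45697676e-02,
        1.88107841e-02, -5.08679307e-05]), 'ee_pos': array([152.56431123, 605.61155567, 240.69536527]), 'orientation': array([-3.86741520e-01, -3.11750749e+00,  2.09269231e-03]), 'ft_force': array([ 0.29333204, -0.34705275, -0.07269444]), 'moment': array([-0.01640151, -0.02415437, -0.01571433]), 'grasp_force': 0.0, 'width': 87.63955548453923}
```

View pics/top0.png

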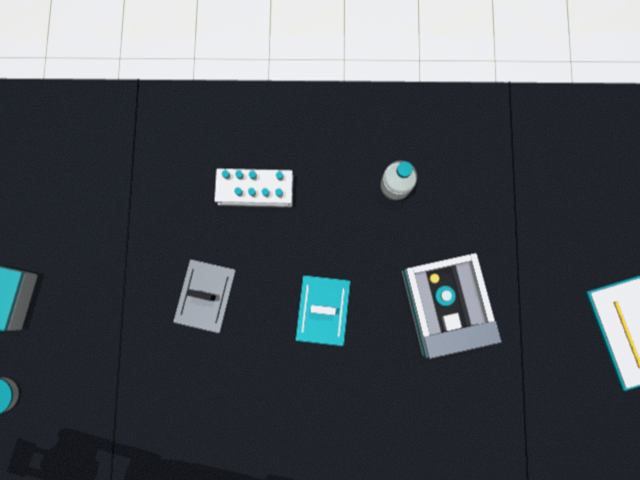

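View pics/scene0.png

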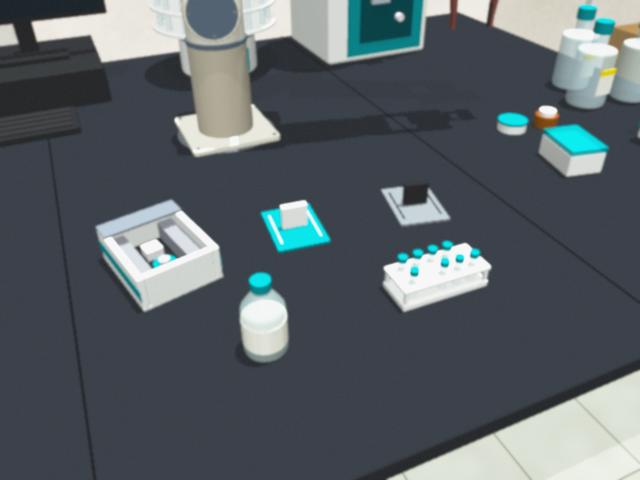

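The top view shows the teal cover at about (323,311) with its handle across x. The module is at about (453,306) with its lip at the bottom (424–500, 322–357). The grey cover is at (205,296) and the bottle at (399,181). Next I'll measure these.

```bash
cat > h.py <<'E'
from workcell import ctrl
import cv2,numpy as np
from scipy.spatial.transform import Rotation as Ro
def ray(d,px,z):
    px=np.atleast_2d(px).astype(float);R=np.array(d["R"]);t=np.array(d["t"])
    v=np.c_[(px[:,0]-d["cx"])/d["fx"],(px[:,1]-d["cy"])/d["fy"],np.ones(len(px))]@R
    c=-R.T@t; return c+v*((z-c[2])/v[:,2])[:,None]
def proj(d,X):
    c=np.atleast_2d(X)@np.array(d["R"]).T+d["t"];return np.c_[d["fx"]*c[:,0]/c[:,2]+d["cx"],d["fy"]*c[:,1]/c[:,2]+d["cy"]]
def blob(m,roi):
    k=np.zeros_like(m);x0,y0,x1,y1=roi;k[y0:y1,x0:x1]=m[y0:y1,x0:x1]
    c,_=cv2.findContours(k,cv2.RETR_EXTERNAL,cv2.CHAIN_APPROX_NONE);return max(c,key=cv2.contourArea)[:,0]
def rect(P): # P Nx2 world
    r=cv2.minAreaRect(P[:,:2].astype(np.float32)); return np.round(r[0],1),np.round(r[1],1),round(r[2],2)
E
python3 - <<'E'
from h import *
d=ctrl.get_image("top");im=d["img"];h=cv2.cvtColor(im,cv2.COLOR_RGB2HSV)
teal=cv2.inRange(h,(80,120,80),(100,255,255))
c=blob(teal,(280,260,370,360));print("teal",rect(ray(d,c,6)))
wh=cv2.inRange(h,(0,0,200),(180,50,255))
c=blob(wh,(305,295,342,325));print("handle px",c.min(0),c.max(0),rect(ray(d,c,54)))
for p in [(480,340),(450,345),(430,310),(470,290),(480,260),(420,290),(440,262)]:print(p,im[p[1],p[0]],h[p[1],p[0]])
s=cv2.resize(im[240:370,390:515],None,fx=6,fy=4.6*1.304,interpolation=cv2.INTER_CUBIC)[:, :,::-1];s=cv2.resize(s,(577,600));cv2.imwrite("pics/mod.png",s)
E
```

```text
teal (array([481.8,  -6. ]), array([103. , 139.2]), 84.28)
handle px [311 305] [335 314] (array([481.3,  -6.1]), array([48.7, 14.1]), 84.46)
(480, 340) [146 155 170] [109  36 170]
(450, 345) [149 159 172] [107  34 172]
(430, 310) [173 176 189] [114  22 189]
(470, 290) [168 171 185] [115  23 185]
(480, 260) [28 31 39] [112  72  39]
(420, 290) [174 178 189] [112  20 189]
(440, 262) [236 237 241] [114   5 241]
```

View pics/mod.png

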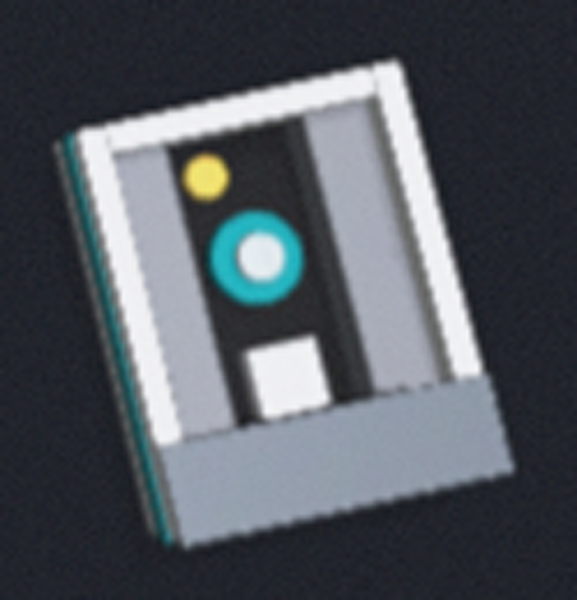

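The crop shows the lip quad at about (165,442), (490,376), (515,470), (185,547) and the far rim corners at (80,133), (400,62), in crop pixels at scale 4.616. I'll cast these at z 69 and z 64.

```bash
python3 - <<'E'
from h import *
d=ctrl.get_image("top");s=4.616
f=lambda P:(np.array(P)+.5)/s-.5+[390,240]
L=ray(d,f([(165,442),(490,376),(515,470),(185,547)]),69);F=ray(d,f([(80,133),(400,62)]),64)
print(np.round(L,1).tolist(),np.round(F,1).tolist())
h=cv2.cvtColor(d["img"],cv2.COLOR_RGB2HSV)
m=cv2.inRange(h,(100,28,120),(120,50,185));c=blob(m,(415,315,510,365));print("lip",rect(ray(d,c,69)))
n=np.linalg.norm
print("lip w,d",n(L[0]-L[1]),n(L[2]-L[3]),n(L[1]-L[2]),"far w",n(F[0]-F[1]))
ang=lambda v:np.degrees(np.arctan2(v[1],v[0]))
print("yaws:",[ang(v) for v in (F[0]-L[0],F[1]-L[1])],"y-axis-90",[ang(v)-90 for v in(L[0]-L[1],L[3]-L[2],F[0]-F[1])])
mid=(F[0]+F[1])/2;nr=(L[2]+L[3])/2;le=(L[0]+L[1])/2
print("far mid",mid,"near mid",nr,"len",n((mid-nr)[:2]),"centre",(mid+nr)/2,"lip edge mid",le)
# cross-check scene view: lip/far corners reprojected
e=ctrl.get_image("scene");print(np.round(proj(e,np.r_[L,F])).tolist())
he=cv2.cvtColor(e["img"],cv2.COLOR_RGB2HSV)
t=blob(cv2.inRange(he,(80,120,80),(100,255,255)),(255,195,335,255));print("teal scene",rect(ray(e,t,6)))
E
```

```text
[[434.1, -207.4, 69.0], [463.6, -345.8, 69.0], [424.5, -354.8, 69.0], [390.7, -215.0, 69.0]] [[565.7, -174.0, 64.0], [598.5, -313.7, 64.0]]
lip (array([ 427.9, -279.1]), array([ 43.5, 143.5]), 12.71)
lip w,d 141.59285787833574 143.91088984165012 40.171467708872385 far w 143.5518786896227
yaws: [np.float64(14.24422698569985), np.float64(13.400505483404237)] y-axis-90 [np.float64(12.034099494771425), np.float64(13.586557617014009), np.float64(13.20819562234351)]
far mid [ 582.05280246 -243.84521097   64.        ] near mid [ 407.57568032 -284.90587189   69.        ] len 179.24353272782312 centre [ 494.81424139 -264.37554143   66.5       ] lip edge mid [ 448.86772694 -276.60281762   69.        ]
[[180.0, 210.0], [103.0, 237.0], [95.0, 226.0], [171.0, 199.0], [218.0, 246.0], [136.0, 280.0]]
teal scene (array([482.7,  -5.8]), array([106.6, 150.2]), 84.46)
```

```bash
cat >> h.py <<'E'
def tool(yaw,tilt=0): # tool y along the cover's x at yaw (deg), far side raised by tilt (deg)
    Y=np.array([np.cos(np.radians(yaw)),np.sin(np.radians(yaw)),0]);Z=np.array([0,0,-1.]);R=np.c_[np.cross(Y,Z),Y,Z]
    a=np.cross([0,0,1.],Y); return Ro.from_rotvec(-np.radians(tilt)*a)*Ro.from_matrix(R)
def delta(p,R):
    o=ctrl.get_obs();C=Ro.from_rotvec(o["orientation"])
    print("shift",np.round(C.inv().apply(np.array(p)-o["ee_pos"]),1),"turn",np.round((C.inv()*R).as_rotvec(),3),"after-turn shift",np.round(R.inv().apply(np.array(p)-o["ee_pos"]),1))
MC=np.array([495,-264.4]);MY=13.3
def at(xl,zl,tilt): # TCP pose with the cover's low lower edge at module x xl, height zl
    t=np.radians(tilt);m=np.array([xl+68*np.cos(t)-51*np.sin(t),zl+68*np.sin(t)+51*np.cos(t)])
    y=np.radians(MY);return np.r_[MC+m[0]*np.array([np.cos(y),np.sin(y)]),m[1]],tool(MY,tilt)
E
python3 -c "
from h import *
delta([481.6,-6.1,241],tool(-5.6))"
```

```text
shift [-4.685e+02 -5.130e+02  4.000e-01] turn [-1.000e-03  1.000e-03  1.422e+00] after-turn shift [-576.9  387.1    0. ]
```

```bash
for i in 1 2 3 4; do python3 jog.py '{"tx":[-23.4,-23.4,-23.4,-23.4,-23.4],"ty":[-25.65,-25.65,-25.65,-25.65,-25.65],"tz":[0,0,0,0,0],"rx":[0,0,0,0,0],"ry":[0,0,0,0,0],"rz":[0,0,0,0,0]}' | tail -3; done
python3 jog.py '{"tx":[0,0,0,0],"ty":[0,0,0,0],"tz":[6,6,6,6],"rx":[0,0,0,0],"ry":[0,0,0,0],"rz":[0.118,0.118,0.118,0.118]}'
python3 jog.py '{"tx":[0,0,0,0],"ty":[0,0,0,0],"tz":[6,6,6,6],"rx":[0,0,0,0],"ry":[0,0,0,0],"rz":[0.118,0.118,0.118,0.118]}'
python3 jog.py '{"tx":[0,0,0,0,0],"ty":[0,0,0,0,0],"tz":[6,6,6,6,0],"rx":[0,0,0,0,0],"ry":[0,0,0,0,0],"rz":[0.118,0.118,0.118,0.118,0]}'
python3 -c "
from h import *
delta([481.6,-6.1,51],tool(-5.6))"
```

```text
ft_force: [0.5, 0.9, 0.3]
width: 88.0
grasp_force: 0.0
ft_force: [-0.1, -0.3, 0.5]
width: 87.7
grasp_force: 0.0
ft_force: [0.4, 0.3, 0.6]
width: 87.6
grasp_force: 0.0
ft_force: [0.5, 0.6, 0.4]
width: 87.4
grasp_force: 0.0
t: 2.25
ee_pos: [481.2, -6.2, 217.1]
orientation: [-1.115, -2.937, -0.0]
ft_force: [-1.1, -1.2, 0.8]
width: 87.7
grasp_force: 0.0
t: 2.58
ee_pos: [481.2, -5.8, 193.1]
orientation: [1.77, 2.596, 0.0]
ft_force: [0.4, 0.9, 0.1]
width: 87.5
grasp_force: 0.0
t: 3.0
ee_pos: [480.5, -5.7, 168.4]
orientation: [-2.325, -2.111, 0.002]
ft_force: [-0.0, 0.3, 0.6]
width: 87.7
grasp_force: 0.0
shift [ -0.3   1.4 117.4] turn [-0.002  0.     0.002] after-turn shift [ -0.3   1.1 117.4]
```

```bash
python3 jog.py '{"tx":[0,0,0,0,0],"ty":[1,0,0,0,0],"tz":[30,30,30,20,7],"rx":[0,0,0,0,0],"ry":[0,0,0,0,0],"rz":[0,0,0,0,0]}' | tail -5
python3 jog.py '{"tx":[0,0,0,0,0],"ty":[0,0,0,0,0],"tz":[0,0,0,0,0],"rx":[0,0,0,0,0],"ry":[0,0,0,0,0],"rz":[0,0,0,0,0]}' 0
python3 jog.py '{"tx":[0,0,0,0],"ty":[0,0,0,0],"tz":[0,0,0,0],"rx":[0,0,0,0],"ry":[0,0,0,0],"rz":[0,0,0,0]}' 0
python3 jog.py '{"tx":[0,0,0,0,0],"ty":[0,0,0,0,0],"tz":[-20,-30,-30,-30,0],"rx":[0,0,0,0,0],"ry":[0,0,0,0,0],"rz":[0,0,0,0,0]}'
python3 - <<'E'
from h import *
d=ctrl.get_image("scene");cv2.imwrite("pics/g.png",d["img"][:,:,::-1])
delta(*at(-40,90,18))
E
```

```text
ee_pos: [480.6, -5.8, 50.1]
orientation: [-2.315, -2.119, 0.005]
ft_force: [-0.9, 0.9, -0.1]
width: 87.8
grasp_force: 0.0
t: 3.83
ee_pos: [483.0, -5.9, 53.6]
orientation: [2.32, 2.116, 0.003]
ft_force: [-0.9, 0.6, 0.4]
width: 57.7
grasp_force: 0.0
t: 4.17
ee_pos: [482.2, -5.8, 52.5]
orientation: [2.321, 2.117, 0.0]
ft_force: [0.2, -0.2, -0.5]
width: 31.3
grasp_force: 0.0
t: 4.58
ee_pos: [485.2, -5.9, 167.2]
orientation: [2.317, 2.113, 0.009]
ft_force: [0.7, 0.1, 0.2]
width: 1.2
grasp_force: 0.0
shift [-253.6   43.     5.7] turn [-0.305  0.052 -0.321] after-turn shift [-254.1  -39.7   -7.1]
```

View pics/g.png

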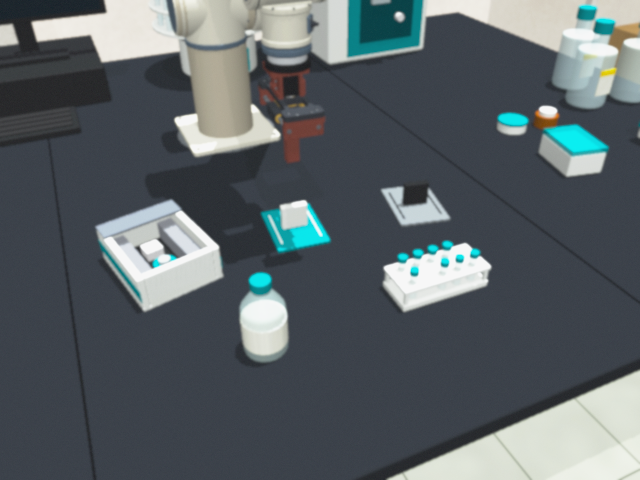

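The fingers hadn't finished closing when I lifted. The picture shows the cover still on the bench at (296,226) and the gripper empty. I'll reopen, go down and wait longer this time.

```bash
python3 jog.py '{"tx":[0,0,0,0,0],"ty":[0,0,0,0,0],"tz":[0,0,0,0,0],"rx":[0,0,0,0,0],"ry":[0,0,0,0,0],"rz":[0,0,0,0,0]}' 60 | tail -2
python3 jog.py '{"tx":[0,0,0,0,0],"ty":[0,0,0,0,0],"tz":[0,0,0,0,0],"rx":[0,0,0,0,0],"ry":[0,0,0,0,0],"rz":[0,0,0,0,0]}'
python3 - <<'E'
from h import *
d=ctrl.get_image("top");h=cv2.cvtColor(d["img"],cv2.COLOR_RGB2HSV)
try: print("teal",rect(ray(d,blob(cv2.inRange(h,(80,120,80),(100,255,255)),(280,260,370,360)),6)))
except Exception as e: print(e)
delta([481.6,-6.1,51],tool(-5.6))
E
```

```text
width: 30.2
grasp_force: 0.0
t: 5.47
ee_pos: [482.2, -5.8, 162.4]
orientation: [2.321, 2.117, 0.0]
ft_force: [0.1, -0.1, 0.3]
width: 59.3
grasp_force: 0.0
teal (array([411.8, -47. ]), array([4.1, 4.2]), 0.79)
shift [ -0.3  -0.6 111.4] turn [ 0.    -0.     0.006] after-turn shift [ -0.3  -0.5 111.4]
```

```bash
python3 jog.py '{"tx":[0,0,0,0,0],"ty":[-0.5,0,0,0,0],"tz":[30,30,30,14,7],"rx":[0,0,0,0,0],"ry":[0,0,0,0,0],"rz":[0,0,0,0,0.005]}' | tail -5
python3 jog.py '{"tx":[0,0,0,0,0],"ty":[0,0,0,0,0],"tz":[0,0,0,0,0],"rx":[0,0,0,0,0],"ry":[0,0,0,0,0],"rz":[0,0,0,0,0]}' 0 |tail -2
python3 jog.py '{"tx":[0,0,0,0,0],"ty":[0,0,0,0,0],"tz":[0,0,0,0,0],"rx":[0,0,0,0,0],"ry":[0,0,0,0,0],"rz":[0,0,0,0,0]}' 0 |tail -2
python3 jog.py '{"tx":[0,0,0,0,0],"ty":[0,0,0,0,0],"tz":[0,0,0,0,0],"rx":[0,0,0,0,0],"ry":[0,0,0,0,0],"rz":[0,0,0,0,0]}'
```

```text
ee_pos: [480.3, -5.7, 49.3]
orientation: [-2.325, -2.109, 0.004]
ft_force: [-1.2, 0.3, -0.1]
width: 59.8
grasp_force: 0.0
width: 30.2
grasp_force: 0.0
width: 13.9
grasp_force: 30.0
t: 7.18
ee_pos: [482.0, -5.8, 51.8]
orientation: [2.326, 2.111, 0.001]
ft_force: [-0.6, 0.3, 6.6]
width: 13.9
grasp_force: 30.0
```

```bash
python3 jog.py '{"tx":[0,0,0,0,0],"ty":[0,0,0,0,0],"tz":[-15,-30,-35,-35,0],"rx":[0,0,0,0,0],"ry":[0,0,0,0,0],"rz":[0,0,0,0,0]}'
python3 jog.py '{"tx":[0,0],"ty":[0,0],"tz":[0,0],"rx":[0,0],"ry":[0,0],"rz":[0,0]}'
python3 - <<'E'
from h import *
delta(*at(-40,90,18)); print(at(-40,90,18)[0])
E
```

```text
t: 7.6
ee_pos: [484.9, -5.9, 171.7]
orientation: [2.322, 2.107, 0.01]
ft_force: [0.8, 0.3, -1.8]
width: 13.9
grasp_force: 30.0
t: 7.77
ee_pos: [480.8, -5.8, 165.6]
orientation: [-2.326, -2.111, 0.001]
ft_force: [-0.2, -0.3, -1.6]
width: 13.9
grasp_force: 30.0
shift [-253.2   47.6    6. ] turn [-0.313  0.052 -0.326] after-turn shift [-255.   -36.9   -5.6]
[ 503.67294714 -262.34980217  159.51703795]
```

```bash
for i in 1 2; do python3 jog.py '{"tx":[-25.3,-25.3,-25.3,-25.3,-25.3],"ty":[4.7,4.7,4.7,4.7,4.7],"tz":[0,0,0,0,0],"rx":[0,0,0,0,0],"ry":[0,0,0,0,0],"rz":[0,0,0,0,0]}' | tail -1; done
python3 jog.py '{"tx":[0,0,0,0,0],"ty":[0,0,0,0,0],"tz":[0,0,0,0,0],"rx":[0,0,0,0,0],"ry":[0,0,0,0,0],"rz":[-0.066,-0.066,-0.066,-0.066,-0.066]}' | tail -1
python3 jog.py '{"tx":[0,0,0,0,0],"ty":[0,0,0,0,0],"tz":[0,0,0,0,0],"rx":[-0.063,-0.063,-0.063,-0.063,-0.063],"ry":[0,0,0,0,0],"rz":[0,0,0,0,0]}' | tail -1
python3 jog.py '{"tx":[0,0],"ty":[0,0],"tz":[0,0],"rx":[0,0],"ry":[0,0],"rz":[0,0]}'
python3 - <<'E'
from h import *
d=ctrl.get_image("scene");cv2.imwrite("pics/t.png",cv2.resize(d["img"][130:330,60:300],None,fx=3,fy=3)[:,:,::-1])
delta(*at(-40,75,18));delta(*at(-40,46,18));delta(*at(-67,46,18))
p,R=at(-67,46,18);print(np.array(p))
E
```

```text
grasp_force: 30.0
grasp_force: 30.0
grasp_force: 30.0
grasp_force: 30.0
t: 9.6
ee_pos: [502.1, -261.7, 164.1]
orientation: [1.819, 2.297, 0.362]
ft_force: [0.7, -0.8, -2.2]
width: 14.0
grasp_force: 30.0
shift [-0.6 -5.7 19.5] turn [-0.003 -0.002 -0.   ] after-turn shift [-0.6 -5.8 19.4]
shift [ -0.7 -14.6  47.1] turn [-0.003 -0.002 -0.   ] after-turn shift [ -0.6 -14.8  47. ]
shift [ -0.7 -40.3  38.8] turn [-0.003 -0.002 -0.   ] after-turn shift [ -0.6 -40.4  38.7]
[ 477.39711758 -268.56114508  115.51703795]
```

View pics/t.png

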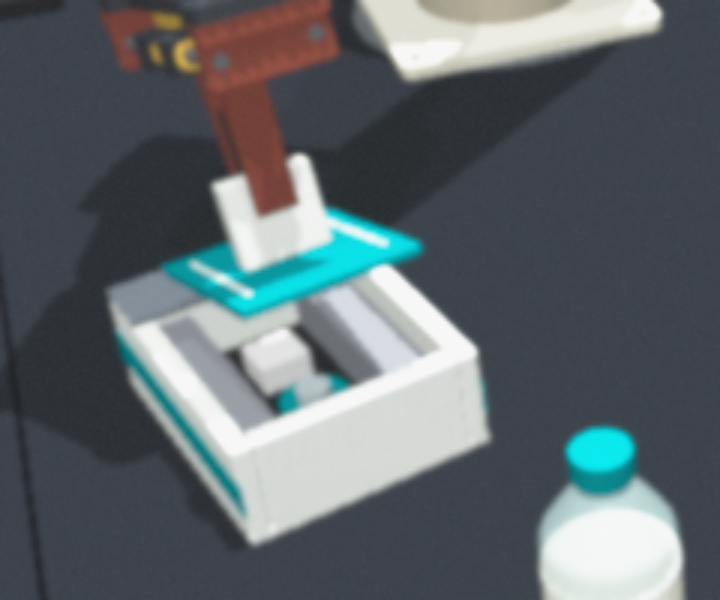

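The picture shows the cover tilted above the recess, held by the handle. Its corners in the crop are about (165,268), (245,315), (425,245) and (335,208). I'll check them against the corners predicted from the TCP pose.

```bash
python3 - <<'E'
from h import *
d=ctrl.get_image("scene");o=ctrl.get_obs();C=Ro.from_rotvec(o["orientation"])
X=np.array([[-50*a,68*b,z] for a,b in((1,1),(1,-1),(-1,-1),(-1,1)) for z in(51,45)])
print(np.round((proj(d,o["ee_pos"]+C.apply(X))-[60,130])*3).tolist())
y=np.radians(MY);r=np.array([[np.cos(y),-np.sin(y)],[np.sin(y),np.cos(y)]])
B=np.array([np.r_[MC+r@[a,b],64] for a,b in((90,72),(90,-72),(-90,-72))])
print("rim corners",np.round((proj(d,B)-[60,130])*3).tolist())
E
```

```text
[[242.0, 319.0], [238.0, 308.0], [163.0, 274.0], [160.0, 264.0], [328.0, 216.0], [325.0, 206.0], [422.0, 251.0], [419.0, 240.0]]
rim corners [[475.0, 350.0], [228.0, 451.0], [106.0, 295.0]]
```

```bash
python3 jog.py '{"tx":[-0.6,0,0,0],"ty":[-2,-2,-2,0],"tz":[7,7,7,0],"rx":[0,0,0,0],"ry":[0,0,0,0],"rz":[0,0,0,0]}'|grep -E "ee|ft"
python3 jog.py '{"tx":[0,0,0,0,0],"ty":[-2,-2,-2,-2,0],"tz":[6,6,6,6,0],"rx":[0,0,0,0,0],"ry":[0,0,0,0,0],"rz":[0,0,0,0,0]}'
python3 -c "
from h import *
delta(*at(-40,46,18));delta(*at(-67,46,18))"
```

```text
ee_pos: [504.2, -261.7, 142.5]
ft_force: [-0.6, 1.1, -1.5]
t: 10.45
ee_pos: [504.0, -262.1, 117.8]
orientation: [1.815, 2.295, 0.364]
ft_force: [-0.3, 0.1, -1.9]
width: 14.0
grasp_force: 30.0
shift [-0.1 -1.   2.1] turn [-0.001 -0.002  0.   ] after-turn shift [-0.1 -1.   2.1]
shift [ -0.1 -26.7  -6.3] turn [-0.001 -0.002  0.   ] after-turn shift [ -0.1 -26.7  -6.3]
```

```bash
python3 jog.py '{"tx":[0,0,0,0,0],"ty":[-5.3,-5.3,-5.3,-5.3,-5.3],"tz":[-1.3,-1.3,-1.3,-1.3,-1.3],"rx":[0,0,0,0,0],"ry":[0,0,0,0,0],"rz":[0,0,0,0,0]}'|grep -E "ee|ft"
python3 jog.py '{"tx":[0,0],"ty":[0,0],"tz":[0,0],"rx":[0,0],"ry":[0,0],"rz":[0,0]}'
python3 - <<'E'
from h import *
d=ctrl.get_image("scene");cv2.imwrite("pics/u.png",cv2.resize(d["img"][150:330,60:300],None,fx=3.3,fy=3.3,interpolation=cv2.INTER_CUBIC)[:,:,::-1])
for a in((-67,46,18),(-67,44,12),(-67,42,6),(-67,40.5,0)):delta(*at(*a))
o=ctrl.get_obs();C=Ro.from_rotvec(o["orientation"]);y=np.radians(MY)
lip=np.r_[MC-48*np.array([np.cos(y),np.sin(y)]),64]
print("lip in tool",C.inv().apply(lip-o["ee_pos"]),"-> cover z",51-C.inv().apply(lip-o["ee_pos"])[2])
E
```

```text
ee_pos: [477.6, -269.1, 117.5]
ft_force: [-0.9, 0.0, -1.9]
t: 11.03
ee_pos: [477.9, -269.2, 117.4]
orientation: [1.814, 2.293, 0.364]
ft_force: [-0.5, -0.5, -3.0]
width: 13.8
grasp_force: 30.0
shift [ 0.7 -1.2  1.6] turn [0.001 0.    0.   ] after-turn shift [ 0.7 -1.2  1.6]
shift [ 0.7  3.1 10.9] turn [0.106 0.    0.   ] after-turn shift [ 0.7  4.3 10.5]
shift [ 0.7  6.7 20.7] turn [0.211 0.    0.   ] after-turn shift [ 0.7 10.8 18.8]
shift [ 0.7  9.5 30.4] turn [0.315 0.    0.   ] after-turn shift [ 0.7 18.4 25.9]
lip in tool [  0.7404639  -45.61660935  41.32666474] -> cover z 9.673335260675707
```

View pics/u.png

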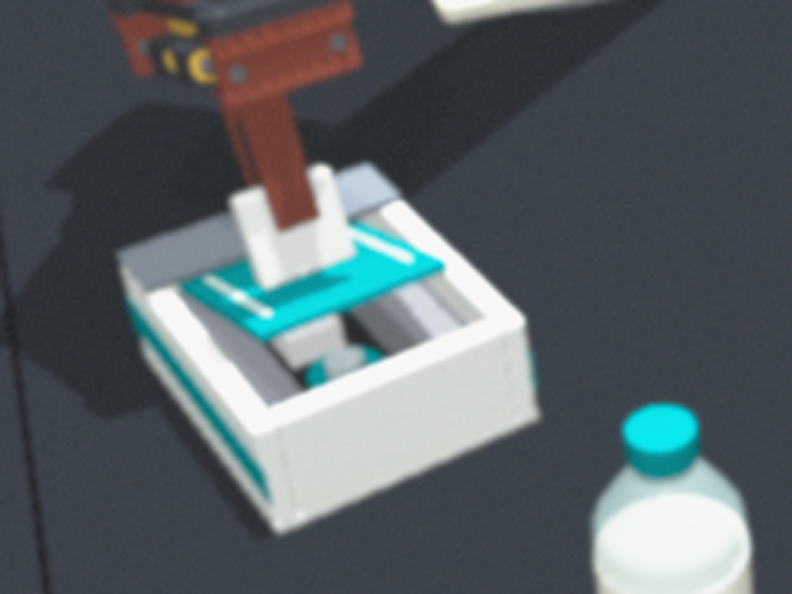

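Picture: the low edge has disappeared under the lip, and the cover sits between the long walls with its far edge raised. The wrist force is near zero, so I'll lower the far edge.

```bash
python3 jog.py '{"tx":[0.5,0,0,0,0],"ty":[-1,1,1,1,1],"tz":[2,2.2,2.2,2.2,2.2],"rx":[0,0.026,0.026,0.026,0.026],"ry":[0,0,0,0,0],"rz":[0,0,0,0,0]}'|grep -E "ee|ft"
python3 jog.py '{"tx":[0,0],"ty":[0,0],"tz":[0,0],"rx":[0,0],"ry":[0,0],"rz":[0,0]}'
python3 - <<'E'
from h import *
for a in((-67,44,12),(-67,42,6),(-67,40.5,0)):delta(*at(*a))
E
```

```text
ee_pos: [484.1, -266.9, 107.5]
ft_force: [-0.5, -0.9, -2.4]
t: 11.67
ee_pos: [484.3, -266.6, 107.5]
orientation: [1.859, 2.355, 0.25]
ft_force: [0.5, -0.2, -3.0]
width: 13.5
grasp_force: 30.0
shift [-0.3 -0.  -0.5] turn [ 0.002 -0.001  0.002] after-turn shift [-0.3 -0.  -0.5]
shift [-0.3  4.5  8.8] turn [ 0.107 -0.     0.002] after-turn shift [-0.3  5.4  8.3]
shift [-0.3  8.3 18.1] turn [ 0.212 -0.     0.002] after-turn shift [-0.3 12.  16. ]
```

```bash
python3 jog.py '{"tx":[0,0,0,0,0],"ty":[1,1,1.1,1.2,0],"tz":[2.2,2.2,2.2,2,0],"rx":[0.026,0.027,0.027,0.027,0],"ry":[0,0,0,0,0],"rz":[0,0,0,0,0]}'|grep -E "ee|ft"
python3 jog.py '{"tx":[0],"ty":[0],"tz":[0],"rx":[0],"ry":[0],"rz":[0]}'
python3 - <<'E'
from h import *
for a in((-67,42,6),(-67,40.5,0),(-67,40,0)):delta(*at(*a))
E
```

```text
ee_pos: [490.0, -265.5, 99.8]
ft_force: [-0.3, 0.1, -2.4]
t: 12.17
ee_pos: [489.4, -265.4, 99.8]
orientation: [1.906, 2.412, 0.127]
ft_force: [0.0, -1.2, -2.6]
width: 13.7
grasp_force: 30.0
shift [-0.3  1.   0. ] turn [ 0.    -0.001  0.001] after-turn shift [-0.3  1.   0. ]
shift [-0.3  5.8  8.9] turn [ 0.105 -0.001  0.001] after-turn shift [-0.3  6.7  8.3]
shift [-0.3  5.7  9.4] turn [ 0.105 -0.001  0.001] after-turn shift [-0.3  6.7  8.8]
```

```bash
python3 jog.py '{"tx":[0,0,0,0,0],"ty":[1.4,1.4,1.5,1.6,0],"tz":[2,2,2,2,0],"rx":[0.026,0.026,0.026,0.027,0],"ry":[0,0,0,0,0],"rz":[0,0,0,0,0]}'|grep -E "ee|ft"
python3 jog.py '{"tx":[0,0],"ty":[0,0],"tz":[0,0],"rx":[0,0],"ry":[0,0],"rz":[0,0]}'
python3 - <<'E'
from h import *
for a in((-67,40.5,0),(-67,40,0)):delta(*at(*a))
E
```

```text
ee_pos: [496.0, -264.1, 92.1]
ft_force: [0.2, -1.0, -1.3]
t: 12.75
ee_pos: [495.1, -264.1, 92.2]
orientation: [-1.948, -2.464, -0.0]
ft_force: [-0.2, 0.2, -2.7]
width: 14.2
grasp_force: 30.0
shift [-0.3  0.8  0.7] turn [-0.    -0.001  0.001] after-turn shift [-0.3  0.8  0.7]
shift [-0.3  0.8  1.2] turn [-0.    -0.001  0.001] after-turn shift [-0.3  0.8  1.2]
```

```bash
for i in 1 2; do python3 jog.py '{"tx":[0,0,0],"ty":[0,0,0],"tz":[0.6,0.4,0],"rx":[0,0,0],"ry":[0,0,0],"rz":[0,0,0]}'|grep -E "ee|ft"; done
```

```text
ee_pos: [495.2, -264.3, 91.8]
ft_force: [-2.9, 1.0, 4.3]
ee_pos: [495.2, -264.3, 91.8]
ft_force: [-7.0, 2.2, 16.7]
```

Contact at TCP z 91.8, which matches the 51.8 mm grasp height plus the 40 mm ledge. The cover is seated and still held. I'll ease the load, release and check.

```bash
python3 jog.py '{"tx":[0,0],"ty":[0,0],"tz":[-0.7,0],"rx":[0,0],"ry":[0,0],"rz":[0,0]}'|grep -E "ft|gra"
python3 jog.py '{"tx":[0,0,0,0,0],"ty":[0,0,0,0,0],"tz":[0,0,0,0,0],"rx":[0,0,0,0,0],"ry":[0,0,0,0,0],"rz":[0,0,0,0,0]}' 40|tail -2
python3 jog.py '{"tx":[0,0,0,0],"ty":[0,0,0,0],"tz":[0,0,0,0],"rx":[0,0,0,0],"ry":[0,0,0,0],"rz":[0,0,0,0]}'|tail -3
python3 jog.py '{"tx":[0,0,0,0,0],"ty":[0,0,0,0,0],"tz":[-10,-25,-35,-35,0],"rx":[0,0,0,0,0],"ry":[0,0,0,0,0],"rz":[0,0,0,0,0]}'
python3 jog.py '{"tx":[0,0,0,0],"ty":[0,0,0,0],"tz":[-20,-20,0,0],"rx":[0,0,0,0],"ry":[0,0,0,0],"rz":[0,0,0,0]}'
python3 - <<'E'
from h import *
d=ctrl.get_image("scene");im=d["img"];cv2.imwrite("pics/v.png",cv2.resize(im[150:330,60:300],None,fx=3.3,fy=3.3,interpolation=cv2.INTER_CUBIC)[:,:,::-1])
y=np.radians(MY);r=np.array([[np.cos(y),-np.sin(y)],[np.sin(y),np.cos(y)]])
X=np.array([np.r_[MC+r@[a,b],46] for a,b in((68,50),(68,-50))]);print(np.round((proj(d,X)-[60,150])*3.3))
E
```

```text
ft_force: [-4.4, 1.2, 8.9]
grasp_force: 30.0
width: 39.5
grasp_force: 0.0
ft_force: [0.4, -0.2, -0.4]
width: 40.2
grasp_force: 0.0
t: 14.58
ee_pos: [499.1, -266.0, 203.1]
orientation: [1.942, 2.457, 0.001]
ft_force: [0.9, -0.6, 0.7]
width: 40.4
grasp_force: 0.0
t: 14.92
ee_pos: [496.3, -264.5, 237.1]
orientation: [1.947, 2.463, -0.001]
ft_force: [-0.1, -0.2, -1.0]
width: 39.8
grasp_force: 0.0
[[467. 342.]
 [283. 418.]]
```

View pics/v.png

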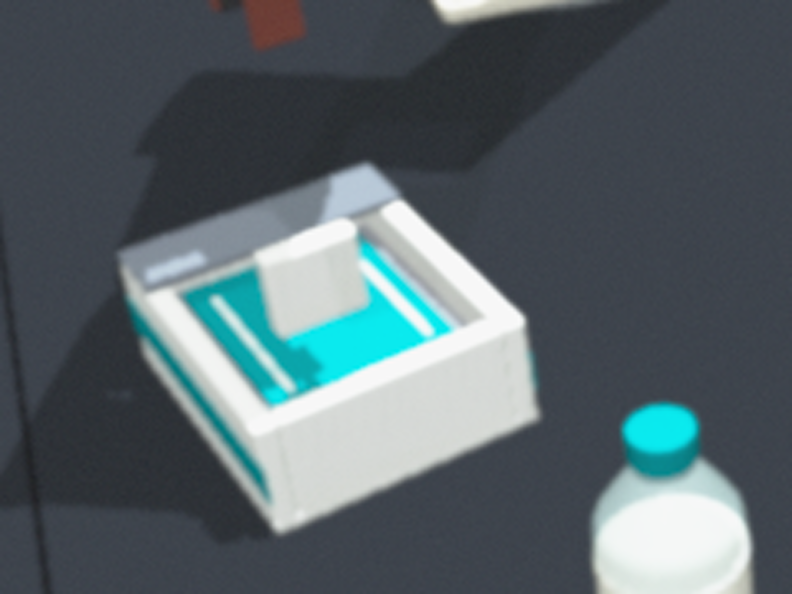

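The picture shows the cover flat inside the rim, with one edge under the lip and the gripper clear above. I'll check its position from the handle top, crop (306,242), and then hand in.

```bash
python3 - <<'E'
from h import *
d=ctrl.get_image("scene");p=ray(d,[306/3.3+60,242/3.3+150],94)[0]
y=np.radians(MY);m=np.array([[np.cos(y),np.sin(y)],[-np.sin(y),np.cos(y)]])@(p[:2]-MC);print("handle in module",m)
if abs(m).max()<12: print(ctrl.close_job())
E
```

```text
handle in module [ 2.50746575 -0.03582586]
the job is handed in; nothing more can be done
None
```

The teal cover was hooked under the lip, lowered flat onto the ledges and released; the last check put it about 2.5 mm from the recess centre, and I handed the job in at about 15 s (the hand-in returned no verdict).

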